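# Take the drive coupling off the food chopper

## Task

Lift the chopper bowl off the motor base and set it down gently, upright, on the worktop beside the machine. Then take the hexagonal drive coupling off the spindle that the bowl was covering: nobody knows whether its quick thread is right- or left-handed, so find out which way it gives, turn it loose and lift it off to a hand's breadth (10 cm) above the machine. Finish while still holding the coupling up there in the gripper, still and level, without putting it down or letting go; leave the mug, the jar and the sugar tin alone.

Things in the scene. Friction and masses are not known exactly. Their poses are not given: they have to be found in the camera images.
- machine: White motor base of a food chopper, fixed: a box 170 (x) by 300 (y) by 85 high, dial on the -x side. Origin at the centre of its underside; z up. On its flat top are two drive outlets: the one in use at x 0, y -70 in this frame, and a spare at x 0, y +70 under a fixed grey dome of 62 diameter, 41 high.
- bowl: Chopper bowl, loose, 0.3 to 0.65 kg: steel drum of 116 diameter on a white skirt of 100 diameter, white lid of 120 diameter, bridge handle on top; 159 high overall. It starts on the motor base's top over the outlet in use; its hollow skirt (46 deep, 90 inside) covers the coupling. Origin at the centre of its underside; z up.
- bowl_handle (a point): Centre of the bowl's bridge handle, on the bowl's axis, 152 above its underside: a straight bar along this frame's x, 94 long, 16 wide (y), 14 high (z), with a post at each end and 70 free length between the posts; 31 of free height between the lid and the bar. z up.
- coupling_mid (a point): Centre, half-way up, of the drive coupling: a loose black hexagonal cap (0.06 to 0.11 kg), 40 across flats, 34 high, closed top with a steel cross 26 wide and 6 high on it. z up; x is square to one pair of flats (flats face 0, 60, 120 ... degrees from x). It starts on the spindle of the outlet in use, its underside on the machine's top, this point 102 above the worktop.
- mug: White mug, 76 diameter, 90 high, with a handle; a bystander. Origin at the centre of its underside.
- jar: Green glass jar, 60 diameter, 110 high; a bystander. Origin at the centre of its underside.
- sugar_tin: Grey sugar tin, 94 diameter, 125 high; a bystander. Origin at the centre of its underside.
- coupling: The same coupling (origin: centre of its underside). Its bayonet-like quick thread has an unknown hand: turned about the vertical the wrong way it stops dead within 0.15 rad; the right way it turns easily without rising and lifts straight off from 1.1 to 1.7 rad (stop at 1.8), not before. It must rise 30 to clear the spindle. Forcing it (over 1 N m) only makes it slip in the fingers.
Not all that is in view belongs to the job. Leave any orange or yellow look-alike of the bowl alone.

How it is judged:
By the outcome, as a careful person would: the job done as asked, in the order asked, and still so for the second after the job is handed in, while the arm keeps its last pose, push and grip.
It also fails if it takes over 58 s, if anything falls off the work surface, if the arm or the gripper's body presses on something with over 40 N, if the wrist force passes 120 N, or if a joint passes its speed limit or range.

## Robot

A 6-joint arm with a two-finger parallel gripper is mounted at the origin on the work surface. World frame = base frame: x ahead of the robot, y to its left, z up, the work surface at z = 0. Lengths are in mm, angles in rad, forces in N, time in s.
With the tool pointing down it reaches from about 350 to 975 mm from the base axis. Payload 7.1 kg.
Tool frame: the origin (TCP) lies on the front face of the gripper's body, between the roots of the fingers; the fingertips stand 80 mm ahead of it and the grasp point (between the pads) lies 61 mm ahead of it; z points along the fingers, y is the line along which they close (so a half turn about z gives the same grasp; the last joint's range is limited). The gripper opens to 88 mm and grips with 3 to 60 N. Pads are 20 mm wide; open, the fingers measure 115 mm over their backs; the gripper's body (75 mm by 178 mm) begins 61 mm behind the grasp point.
Start: joints at [1.184, 0.423, 1.63, -0, 1.089, -0.019], TCP at [224.695, 583.196, 302.675] pointing down, gripper open.
Joint ranges: [-3, 3], [-0.9, 2.11], [0.09, 2.58], [-1.31, 4.45], [0.11, 2.69], [-2.54, 2.54]. Speed limits (rad/s): [2.39, 2.39, 3.01, 3.14, 3.14, 3.14].

## Interface

Orientations are given as a rotation vector (axis times angle).
In Python, from workcell import readout, vision, close_job gives the robot as it stands.
- The arm moves only by the tool servo_tool, never from a script. Its argument "plan" is a list that holds one entry, the list of rows, each a list of 7 numbers: the gripper command: -1 is fully open, 1 is shut, values between are in proportion, then the shift along the world's x, y, z in units of 40 mm (1.0 is 40 mm), then the turn, a rotation vector about the world's x, y, z in units of 5 degrees (1.0 is 5 degrees). A call has 1 to 5 rows; each row shifts and turns the commanded pose from where the row before left it; what a row does not reach is not made up. A row lasts 1/12 s, in which the tool goes at most 41.7 mm and 7.16 degrees, less where a joint would pass 70% of its speed; a pose out of reach is approached as far as the arm can. A call is refused whole if a number of a shift passes 1 or a number of a turn 1, either way. A call with a gripper value outside its range is refused whole. The fingers move at their own pace and stop on an object; the grip force is fixed at half the most. Time passes only in rows, so rows that do not move let the fingers close. It gives the time, the measured TCP pose, the force, the opening and the grip force at its end, in the units of the state.
- readout.get_obs(): the state, without advancing time (a new reading comes with each control period).
- vision.get_image(name): name is "scene" or "top" or "wrist"; returns the picture (384x512x3 uint8, red, green, blue); there is no depth.
- vision.camera_params(name): a dict with "fx", "fy", "cx", "cy" (pixels), "D" ([k1, k2, p1, p2, k3] as OpenCV has them; the pictures are not rectified), "rvec" (rotation vector, rad) and "tvec" (3), from world to camera coordinates, as OpenCV has them; the wrist camera has in their place "hand_eye" (4x4, takes a point from camera to tool coordinates, whose origin is the TCP and whose axes are the flange's). Camera axes: x right, y down, z forward; pixel columns grow to the right and rows downward; lengths in mm; the calibration is good to about 2 mm. A picture is of the moment at which its call begins: read the wrist's pose just before it. camera_params takes no time and is no camera call.
- close_job(): hands the job in; it is judged then, once.
The state is a dict: "t": time; "qpos": joint angles; "qvel": joint speeds; "joint_torque": joint torques, N m; "ee_pos": TCP position; "orientation": TCP orientation; "ft_force": force on the tool from outside, world axes, zero at the start; "moment": the same for the moment, N m; "width": finger opening in mm; "grasp_force": force on a finger pad.
Only numpy, scipy, OpenCV 4.12 (cv2) and the standard library are available. Lean on these libraries where they do the work, as an engineer would, in place of code of your own. Each camera call takes 0.05 s, during which the arm holds its last target. There are 200 camera calls.

## Working session

There is one attempt and no reset: what is moved stays moved. The work goes in short steps, Python scripts to look and compute and a tool call to move; the robot and the scene stay as the last step left them, time stands still between calls to the robot, and variables do not carry over. Pictures are saved under pics/ and viewed, at most 10 in all, crops included, and the job is handed in when it is done.

Besides the shell and the picture viewer there is one more tool, called after "Request:" as a command line: name --argument value ..., lists and objects as JSON in quotes. servo_tool: Moves the arm, as the interface text tells. Its arguments: {"type":"object","properties":{"plan":{"type":"array"}},"required":["plan"]}

```bash
mkdir -p pics; cat > h.py <<'E'
import numpy as np,cv2
from workcell import readout,vision,close_job
def snap(n,f):
    o=readout.get_obs(); im=vision.get_image(n); cv2.imwrite(f'pics/{f}.png',im[:,:,::-1]); np.save(f'pics/{f}.npy',np.r_[o['ee_pos'],o['orientation']]); return im
def ray(n,uv,pose=None):
    c=vision.camera_params(n); K=np.array([[c['fx'],0,c['cx']],[0,c['fy'],c['cy']],[0,0,1.]])
    p=cv2.undistortPoints(np.array([[uv]],float),K,np.array(c['D'],float))[0,0]; d=np.r_[p,1]
    if n=='wrist':
        R=cv2.Rodrigues(np.array(pose[3:]))[0]; H=np.array(c['hand_eye'])
        return R@H[:3,3]+pose[:3], R@H[:3,:3]@d
    R=cv2.Rodrigues(np.array(c['rvec'],float))[0]; t=np.array(c['tvec'],float).ravel()
    return -R.T@t, R.T@d
def at(n,uv,z,pose=None):
    o,d=ray(n,uv,pose); return o+d*(z-o[2])/d[2]
def proj(n,P):
    c=vision.camera_params(n); K=np.array([[c['fx'],0,c['cx']],[0,c['fy'],c['cy']],[0,0,1.]])
    return cv2.projectPoints(np.array(P,float).reshape(-1,1,3),np.array(c['rvec'],float),np.array(c['tvec'],float),K,np.array(c['D'],float))[0][:,0]
E
python3 - <<'E'
from h import *
a=snap('scene','s0');b=snap('top','t0')
for n,i in(('s',a),('t',b)): cv2.imwrite(f'pics/{n}0b.png',cv2.resize(i[:,:,::-1],(800,600)))
print(readout.get_obs())
for n in('scene','top'):print(ray(n,(256,192)))
E
```

```text
{'t': 0.1, 'qpos': array([ 1.18396827e+00,  4.23739278e-01,  1.63059856e+00, -1.75105402e-05,
        1.08861880e+00, -1.89944253e-02]), 'qvel': array([-0.00100305,  0.00048079, -0.00250881, -0.00113884,  0.00053878,
       -0.00021123]), 'joint_torque': array([-1.86876114e-04, -5.45611525e+01, -2.74324322e+01,  6.46048458e-02,
        1.87821809e-02, -3.03946479e-05]), 'ee_pos': array([224.5749235 , 582.83895134, 302.00096482]), 'orientation': array([-5.74479708e-01, -3.08835579e+00,  2.10332132e-03]), 'ft_force': array([-0.3420162 , -0.63150776,  0.27570607]), 'moment': array([-0.01976414, -0.02263093, -0.01907883]), 'grasp_force': 0.0, 'width': 87.88882613365426}
(array([1249.40365149,  480.94514867, 1106.44338148]), array([-0.53255838, -0.33568401, -0.77700311]))
(array([ 389.83578561,   31.89031593, 1200.56999774]), array([ 0.17067811, -0.02256178, -0.98530941]))
```

View pics/t0b.png

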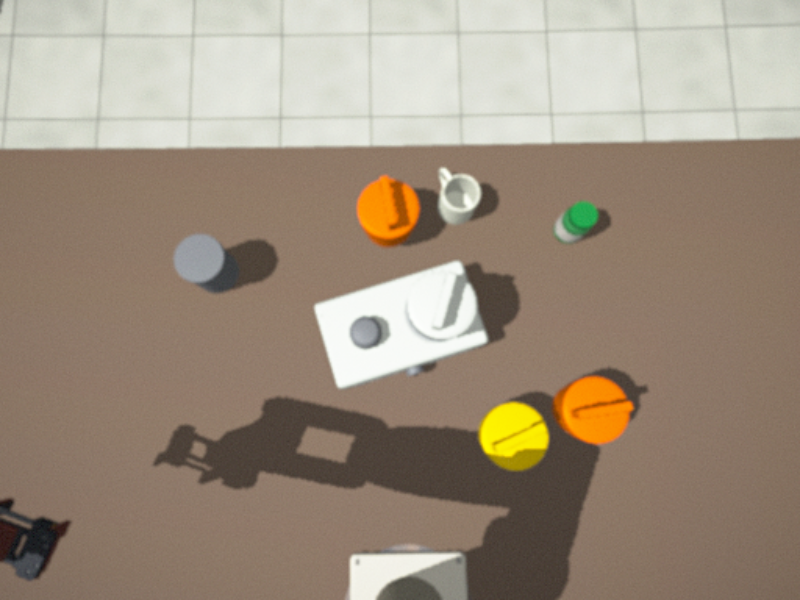

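View pics/s0b.png

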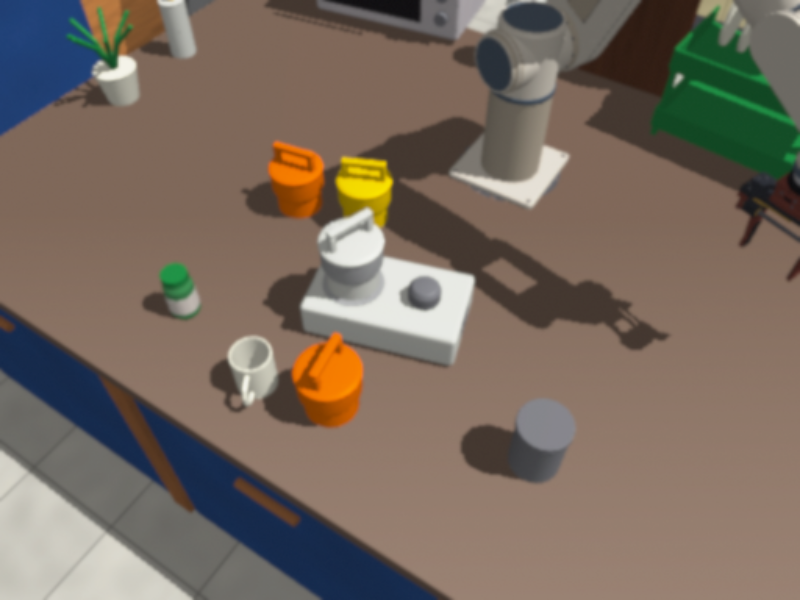

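The top view shows the white machine with corners at (315,305), (463,263), (487,343) and (338,387) on the 800-scale. The bowl is at its right end, with its handle bar running about (455,276) to (438,326). The left front is free, since the look-alikes, mug and jar all sit right of or behind the machine.

```bash
python3 - <<'E'
from h import *
s=.64
T=lambda u,v,z:at('top',(u*s,v*s),z).round(1)
C=[T(*p,85) for p in((315,305),(463,263),(487,343),(338,387))]
print(C,'centre',np.mean(C,0)); 
print([np.linalg.norm(C[i]-C[i-1]) for i in range(4)])
print('yawdeg x',np.degrees(np.arctan2(*(C[1]-C[2])[1::-1])),'long(+y)',np.degrees(np.arctan2(*(C[0]-C[1])[1::-1]))-90)
a,b=T(456,274,244),T(440,327,244);print('handle',a,b,(a+b)/2,np.linalg.norm(a-b),np.degrees(np.arctan2(*(a-b)[1::-1])))
print('tin',T(200,255,125),'oranges',T(388,208,159),T(592,410,159),'yel',T(514,436,159),'mug',T(459,190,90),'jar',T(582,216,110))
for a in((440,302),):print('lid',T(*a,205))
i=cv2.imread('pics/t0.png')[150:270,190:330];cv2.imwrite('pics/t0c.png',cv2.resize(i,None,fx=5,fy=5,interpolation=cv2.INTER_CUBIC))
E
```

```text
[array([575.6, 169.7,  85. ]), array([ 654.4, -117.4,   85. ]), array([ 498. , -157.2,   85. ]), array([419.3, 125.4,  85. ])] centre [536.825   5.125  85.   ]
[np.float64(162.45670192392802), np.float64(297.71773544752085), np.float64(161.38463371709213), np.float64(293.35379663471207)]
yawdeg x 14.277342409516688 long(+y) 15.347953144524325
handle [598.1 -83.8 244. ] [509.8 -54.7 244. ] [553.95 -69.25 244.  ] 92.97150100971804 -18.240065970683403
tin [667.  380.7 125. ] oranges [742.9  27.2 159. ] [ 372.6 -320.5  159. ] yel [ 330.2 -183.8  159. ] mug [ 801.3 -114.    90. ] jar [ 737.6 -345.2  110. ]
lid [557.9 -59.4 205. ]
```

View pics/t0c.png

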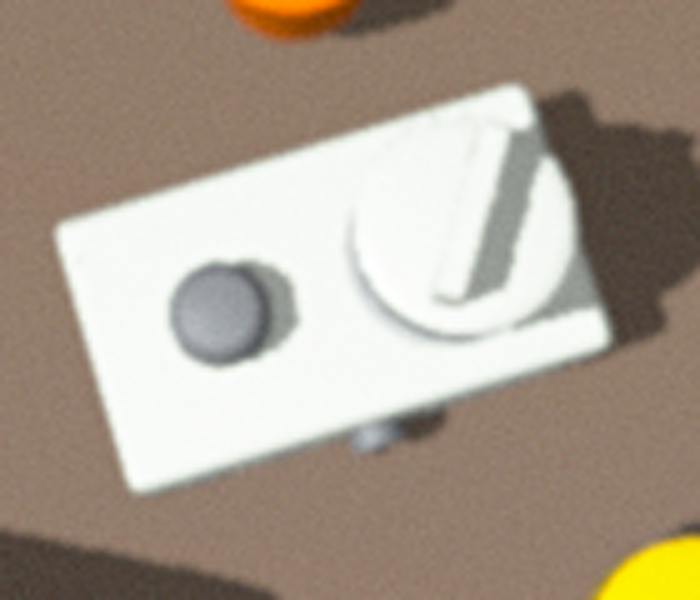

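The enlarged crop shows the bar from (494,124) to (452,299), with its shadow to the right. The machine corners are at (57,225), (525,85), (612,345) and (135,492), and the dial is on the robot side.

```bash
python3 - <<'E'
from h import *
T=lambda u,v,z:at('top',(190+(u-2)/5,150+(v-2)/5),z)
C=np.array([T(*p,85) for p in((57,225),(525,85),(612,345),(135,492))]);print(C.round(),C.mean(0).round(1),[np.linalg.norm(C[i]-C[i-1]).round(1) for i in range(4)])
y=np.degrees(np.arctan2(*(C[0]-C[1])[1::-1]))-90; y2=np.degrees(np.arctan2(*(C[3]-C[2])[1::-1]))-90;print(y,y2)
q=np.radians((y+y2)/2);m=C.mean(0);print('outlet',m[:2]+70*np.array([np.sin(q),-np.cos(q)]))
a,b=T(494,124,244),T(452,299,244);print('bar',(a+b)/2,np.linalg.norm(a-b),np.degrees(np.arctan2(*(a-b)[1::-1])))
print('dome',T(220,313,120), 'expected',m[:2]-70*np.array([np.sin(q),-np.cos(q)]))
o=readout.get_obs();R=cv2.Rodrigues(o['orientation'])[0];print('tool y ang',np.degrees(np.arctan2(R[1,1],R[0,1])))
E
```

```text
[[ 577.  172.   85.]
 [ 660. -112.   85.]
 [ 501. -158.   85.]
 [ 418.  125.   85.]] [539.1   6.4  85. ] [np.float64(165.9), np.float64(295.6), np.float64(165.6), np.float64(294.6)]
16.177619443613736 16.241707907433366
outlet [558.62356474 -60.83093839]
bar [555.15935058 -62.75863682 244.        ] 94.41659673179011 -14.980525171755113
dome [518.78412719  72.78157343 120.        ] expected [519.54213522  73.60358793]
tool y ang 68.92515159887307
```

Request:
servo_tool --plan '[[[-1,0.5,-0.8,0.4,0,0,0],[-1,0.5,-0.85,0.4,0,0,0],[-1,0.5,-0.85,0.4,0,0,0],[-1,0.5,-0.85,0.4,0,0,0],[-1,0.5,-0.85,0.4,0,0,0]]]'

```text
t: 0.52
ee_pos: [323.3, 416.3, 381.5]
orientation: [-0.573, -3.088, 0.001]
ft_force: [0.8, 0.0, -0.1]
width: 87.7
grasp_force: 0.0
```

Request:
servo_tool --plan '[[[-1,0.45,-0.9,0,0,0,0.3],[-1,0.45,-0.9,0,0,0,0.3],[-1,0.45,-0.9,0,0,0,0.3],[-1,0.45,-0.9,0,0,0,0.3],[-1,0.45,-0.9,0,0,0,0]]]'

```text
t: 0.93
ee_pos: [413.2, 236.2, 381.3]
orientation: [-0.409, -3.115, 0.0]
ft_force: [0.7, 0.6, -0.3]
width: 87.9
grasp_force: 0.0
```

Request:
servo_tool --plan '[[[-1,0.45,-0.9,0,0,0,0],[-1,0.45,-0.9,0,0,0,0],[-1,0.45,-0.9,0,0,0,0],[-1,0.45,-0.9,0,0,0,0],[-1,0.45,-0.9,0,0,0,0]]]'

```text
t: 1.35
ee_pos: [503.3, 56.1, 381.2]
orientation: [-0.412, -3.114, -0.0]
ft_force: [0.7, 1.2, 0.3]
width: 87.5
grasp_force: 0.0
```

```bash
python3 - <<'E'
from h import *
i=snap('wrist','w1');print(np.load('pics/w1.npy'),readout.get_obs()['t'])
E
```

```text
[ 5.03280707e+02  5.60541295e+01  3.81221197e+02 -4.12221002e-01
 -3.11420843e+00 -5.36092314e-05] 1.4
```

View pics/w1.png

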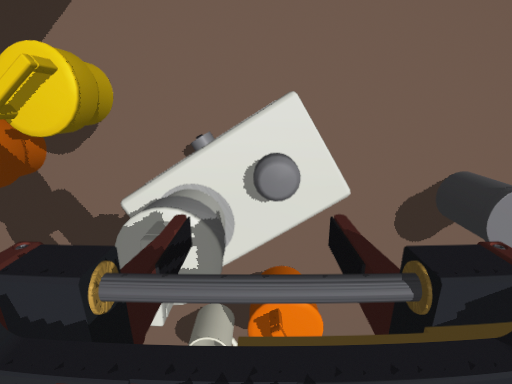

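The wrist view shows the bowl at lower left, (170,240), partly behind the finger, and the machine beside it. I'll move above the handle and look again.

Request:
servo_tool --plan '[[[-1,0.3,-0.7,0,0,0,0],[-1,0.3,-0.75,0,0,0,0],[-1,0.35,-0.75,0,0,0,0],[-1,0.35,-0.75,0,0,0,0],[-1,0,0,0,0,0,0]]]'

```text
t: 1.82
ee_pos: [556.7, -64.0, 381.0]
orientation: [0.417, 3.113, -0.002]
ft_force: [0.2, 0.6, 0.5]
width: 87.6
grasp_force: 0.0
```

```bash
python3 - <<'E'
from h import *
i=snap('wrist','w2');print(np.load('pics/w2.npy'),readout.get_obs()['t'])
E
```

```text
[ 5.56704709e+02 -6.40149559e+01  3.80996364e+02  4.17097249e-01
  3.11272981e+00 -2.21940193e-03] 1.8667
```

View pics/w2.png

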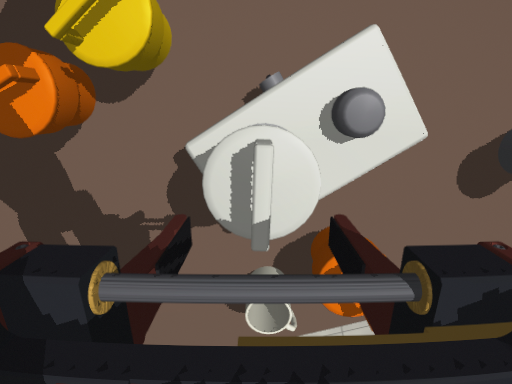

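The bar top runs from (264,142) to (261,246), nearly vertical in the picture. The lid centre is about (262,181).

```bash
python3 - <<'E'
from h import *
p=np.load('pics/w2.npy')
a,b=at('wrist',(264,142),244,p),at('wrist',(261,247),244,p)
print(a,b,(a+b)/2,np.linalg.norm(a-b),np.degrees(np.arctan2(*(b-a)[1::-1])))
l,r=at('wrist',(203,182),195,p),at('wrist',(321,182),195,p);print((l+r)/2,np.linalg.norm(l-r))
R=cv2.Rodrigues(p[3:])[0];print('tool y ang',np.degrees(np.arctan2(R[1,1],R[0,1])), 'camera',ray('wrist',(256,192),p))
E
```

```text
[510.52301243 -48.10874795 244.        ] [597.59788565 -74.19734563 244.        ] [554.06044904 -61.15304679 244.        ] 90.89911151747626 -16.678799019637758
[553.49087783 -61.02285829 195.        ] 117.80215514291997
tool y ang 74.73592477133293 camera (array([486.91133997, -44.8461988 , 463.32108053]), array([ 0.2682752 , -0.0883855 , -0.95947959]))
```

Request:
servo_tool --plan '[[[-1,-0.05,0.05,-0.6,0,0,-0.2],[-1,0,0,-0.6,0,0,0],[-1,0,0,-0.6,0,0,0],[-1,0,0,-0.3,0,0,0],[-1,0,0,0,0,0,0]]]'

```text
t: 2.28
ee_pos: [551.2, -56.9, 294.5]
orientation: [-0.437, -3.105, -0.0]
ft_force: [-0.3, -0.0, -0.4]
width: 88.0
grasp_force: 0.0
```

Request:
servo_tool --plan '[[[1,0,0,0,0,0,0],[1,0,0,0,0,0,0],[1,0,0,0,0,0,0],[1,0,0,0,0,0,0],[1,0,0,0,0,0,0]]]'

```text
t: 2.7
ee_pos: [553.4, -58.0, 298.3]
orientation: [0.439, 3.109, 0.0]
ft_force: [1.2, 0.7, -0.5]
width: 58.1
grasp_force: 0.0
```

Request:
servo_tool --plan '[[[1,0,0,0,0,0,0],[1,0,0,0,0,0,0],[1,0,0,0,0,0,0],[1,0,0,0,0,0,0],[1,0,0,0,0,0,0]]]'

```text
t: 3.12
ee_pos: [553.0, -57.9, 297.3]
orientation: [-0.439, -3.111, -0.0]
ft_force: [0.1, -0.6, -0.1]
width: 24.7
grasp_force: 0.0
```

Request:
servo_tool --plan '[[[1,0,-0.05,0,0,0,0],[1,0,0,0,0,0,0],[1,0,0,0,0,0,0],[1,0,0,0,0,0,0],[1,0,0,0,0,0,0]]]'

```text
t: 3.53
ee_pos: [552.9, -60.0, 297.3]
orientation: [-0.439, -3.111, 0.0]
ft_force: [-0.7, -1.1, 0.4]
width: 15.8
grasp_force: 29.9
```

Request:
servo_tool --plan '[[[1,0,0,0.1,0,0,0],[1,0,0,0.2,0,0,0],[1,0,0,0.3,0,0,0],[1,0,0,0.4,0,0,0],[1,0,0,0.4,0,0,0]]]'

```text
t: 3.95
ee_pos: [552.9, -59.8, 354.5]
orientation: [-0.439, -3.11, -0.0]
ft_force: [0.2, 1.0, -4.6]
width: 15.9
grasp_force: 29.9
```

Request:
servo_tool --plan '[[[1,0,0,0.4,0,0,0],[1,0,0,0.4,0,0,0],[1,-0.1,0.2,0.4,0,0,0],[1,-0.1,0.4,0.2,0,0,0],[1,-0.1,0.5,0,0,0,0]]]'

```text
t: 4.37
ee_pos: [541.7, -16.1, 412.8]
orientation: [0.441, 3.106, 0.001]
ft_force: [1.5, -0.5, -5.7]
width: 15.8
grasp_force: 29.9
```

Request:
servo_tool --plan '[[[1,-0.2,0.7,0,0,0,0],[1,-0.2,0.8,0,0,0,0],[1,-0.2,0.8,0,0,0,0],[1,-0.2,0.8,0,0,0,0],[1,-0.2,0.8,0,0,0,0]]]'

```text
t: 4.78
ee_pos: [500.3, 141.5, 410.5]
orientation: [0.439, 3.11, 0.001]
ft_force: [0.4, -0.9, -3.8]
width: 15.6
grasp_force: 29.9
```

Request:
servo_tool --plan '[[[1,-0.2,0.8,0,0,0,0],[1,-0.3,0.8,0,0,0,0],[1,-0.3,0.7,0,0,0,0],[1,-0.2,0.4,0,0,0,0],[1,-0.1,0.2,0,0,0,0]]]'

```text
t: 5.2
ee_pos: [455.8, 258.2, 410.3]
orientation: [0.435, 3.111, 0.002]
ft_force: [0.4, 0.1, -4.6]
width: 15.6
grasp_force: 30.0
```

Request:
servo_tool --plan '[[[1,0,0,-0.5,0,0,0],[1,0,0,-0.9,0,0,0],[1,0,0,-1,0,0,0],[1,0,0,-0.9,0,0,0],[1,0,0,-0.6,0,0,0]]]'

```text
t: 5.62
ee_pos: [456.1, 255.0, 251.0]
orientation: [-0.439, -3.109, 0.003]
ft_force: [0.2, -0.7, -4.8]
width: 15.4
grasp_force: 30.0
```

Request:
servo_tool --plan '[[[1,0,0,-0.4,0,0,0],[1,0,0,-0.2,0,0,0],[1,0,0,-0.15,0,0,0],[1,0,0,0,0,0,0],[1,0,0,0,0,0,0]]]'

```text
t: 6.03
ee_pos: [457.7, 256.2, 224.3]
orientation: [0.439, 3.109, 0.001]
ft_force: [0.7, 0.2, -4.6]
width: 16.1
grasp_force: 30.0
```

12 mm to go; slow rows.

Request:
servo_tool --plan '[[[1,0,0,-0.07,0,0,0],[1,0,0,-0.07,0,0,0],[1,0,0,-0.05,0,0,0],[1,0,0,-0.03,0,0,0],[1,0,0,-0.03,0,0,0]]]'

```text
t: 6.45
ee_pos: [457.0, 256.1, 213.4]
orientation: [0.439, 3.111, 0.0]
ft_force: [0.2, -0.5, -4.2]
width: 16.0
grasp_force: 30.0
```

Request:
servo_tool --plan '[[[1,0,0,-0.02,0,0,0],[1,0,0,-0.02,0,0,0],[1,0,0,-0.02,0,0,0],[1,0,0,0,0,0,0],[1,0,0,0,0,0,0]]]'

```text
t: 6.87
ee_pos: [457.1, 256.2, 212.2]
orientation: [0.439, 3.11, 0.001]
ft_force: [-4.5, -2.4, 8.5]
width: 15.9
grasp_force: 30.0
```

Contact confirmed, so I'll release and rise.

Request:
servo_tool --plan '[[[0,0,0,0,0,0,0],[0,0,0,0,0,0,0],[0,0,0,0,0,0,0],[-1,0,0,0,0,0,0],[-1,0,0,0,0,0,0]]]'

```text
t: 7.28
ee_pos: [457.1, 256.1, 210.9]
orientation: [0.439, 3.111, 0.0]
ft_force: [-0.3, 0.1, 0.5]
width: 46.1
grasp_force: 0.0
```

Request:
servo_tool --plan '[[[-1,0,0,0.2,0,0,0],[-1,0,0,0.5,0,0,0],[-1,0,0,0.8,0,0,0],[-1,0,0,0.8,0,0,0],[-1,0.1,-0.3,0.5,0,0,0]]]'

```text
t: 7.7
ee_pos: [461.4, 245.4, 326.4]
orientation: [0.437, 3.108, 0.004]
ft_force: [0.5, 0.2, -0.4]
width: 79.0
grasp_force: 0.0
```

Request:
servo_tool --plan '[[[-1,0.25,-0.8,0,0,0,0],[-1,0.25,-0.8,0,0,0,0],[-1,0.25,-0.8,0,0,0,0],[-1,0.25,-0.8,0,0,0,0],[-1,0.25,-0.8,0,0,0,0]]]'

```text
t: 8.12
ee_pos: [511.2, 82.6, 323.7]
orientation: [0.438, 3.11, 0.0]
ft_force: [0.0, 1.0, 0.5]
width: 88.0
grasp_force: 0.0
```

Request:
servo_tool --plan '[[[-1,0.25,-0.8,0,0,0,0],[-1,0.25,-0.8,0,0,0,0],[-1,0.25,-0.8,0,0,0,0],[-1,0.25,-0.5,0,0,0,0],[-1,0,0,0,0,0,0]]]'

```text
t: 8.53
ee_pos: [552.5, -35.3, 323.6]
orientation: [0.444, 3.108, -0.001]
ft_force: [-0.5, 0.6, 0.1]
width: 87.8
grasp_force: 0.0
```

```bash
python3 - <<'E'
from h import *
i=snap('wrist','w3');print(np.load('pics/w3.npy'))
a=cv2.imread('pics/w3.png')
s=vision.get_image('scene')[:,:,::-1]
c=np.hstack([cv2.resize(a,(440,330)),cv2.resize(s[100:370,180:450],(330,330))]);cv2.imwrite('pics/c3.png',c)
E
```

```text
[ 5.52485774e+02 -3.53454486e+01  3.23617978e+02  4.44311724e-01
  3.10801292e+00 -1.20382806e-03]
```

View pics/c3.png

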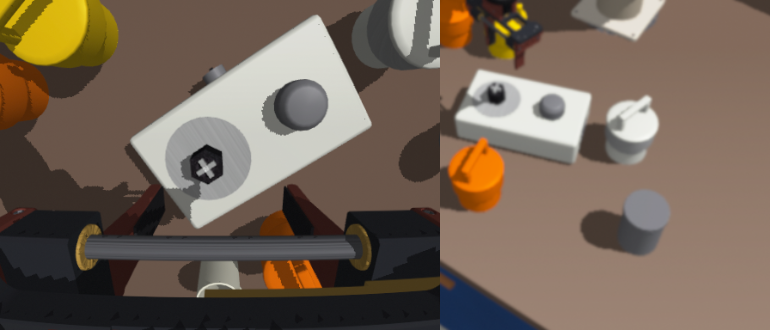

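The bowl stands upright beside the machine. The coupling is visible at about (241,192) in the full-size wrist picture, so I'll enlarge that area.

```bash
python3 - <<'E'
from h import *
a=cv2.imread('pics/w3.png')[160:220,205:280];cv2.imwrite('pics/c4.png',cv2.resize(a,None,fx=10,fy=10,interpolation=cv2.INTER_CUBIC))
E
```

```text
(no output)
```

View pics/c4.png

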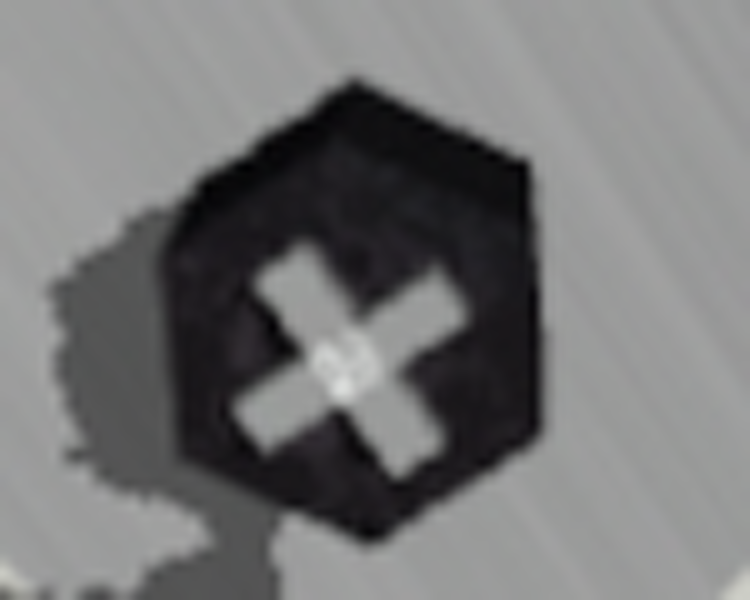

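The cross centre is at (347,366) in the crop. The left top-edge corners are about (168,262) and (182,455), and the lower-right ones (542,432) and (372,543). One pair of flats nearly faces the fingers.

```bash
python3 - <<'E'
from h import *
p=np.load('pics/w3.npy')
T=lambda u,v,z:at('wrist',(205+u/10-.45,160+v/10-.45),z,p)
print('cross',T(347,366,125))
A=[T(*c,119)for c in((542,432),(372,543),(182,455),(168,262))]
for i in range(3):
  d=A[i+1]-A[i];print(np.linalg.norm(d).round(1),np.degrees(np.arctan2(d[1],d[0]))%60)
print('c from opp',A[0],A[3],(A[0]+A[3])/2,np.linalg.norm(A[0]-A[3]))
for a,b in(((285,258),(418,462)),((445,290),(252,430))):
  d=T(*b,125)-T(*a,125);print('cross',np.degrees(np.arctan2(d[1],d[0]))%90,np.linalg.norm(d))
o=readout.get_obs();R=cv2.Rodrigues(o['orientation'])[0];print('tool y',np.degrees(np.arctan2(R[1,1],R[0,1])),o['qpos'].round(3),R[:,2],o['t'])
E
```

```text
cross [560.76192269 -60.4031021  125.        ]
22.7 48.26807519651889
23.0 47.307678506578185
21.8 45.588807982542846
c from opp [575.53235797 -43.26220837 119.        ] [545.94432924 -76.29135067 119.        ] [560.7383436  -59.77677952 119.        ] 44.34383480182779
cross 14.858330764846182 26.358550986102333
cross 20.50540004211902 25.879121177980178
tool y 73.81191967608524 [-0.081  0.292  1.774  0.     1.075 -1.369] [-1.40843999e-04  2.85158359e-04 -9.99999949e-01] 8.6333
```

Request:
servo_tool --plan '[[[-1,0.1,-0.32,-0.2,0,0,-0.9],[-1,0.1,-0.3,-0.4,0,0,-0.9],[-1,0,0,-0.4,0,0,-0.9],[-1,0,0,-0.4,0,0,-0.9],[-1,0,0,-0.4,0,0,-0.9]]]'

```text
t: 9.05
ee_pos: [558.6, -55.4, 250.5]
orientation: [-1.042, -2.964, -0.0]
ft_force: [-0.0, 0.4, 0.9]
width: 87.9
grasp_force: 0.0
```

Request:
servo_tool --plan '[[[-1,0,0,0,0,0,-1],[-1,0,0,0,0,0,-1],[-1,0,0,0,0,0,-1],[-1,0,0,0,0,0,-1],[-1,0,0,0,0,0,-1]]]'

```text
t: 9.47
ee_pos: [558.5, -55.1, 251.1]
orientation: [-1.658, -2.668, -0.0]
ft_force: [0.1, -0.1, 0.1]
width: 87.9
grasp_force: 0.0
```

Request:
servo_tool --plan '[[[-1,0,0,0,0,0,-1],[-1,0,0,0,0,0,-0.8],[-1,0,0,0,0,0,0],[-1,0,0,0,0,0,0],[-1,0,0,0,0,0,0]]]'

```text
t: 9.88
ee_pos: [558.9, -55.9, 251.1]
orientation: [-1.855, -2.535, -0.0]
ft_force: [0.3, -0.5, -0.4]
width: 87.9
grasp_force: 0.0
```

```bash
python3 - <<'E'
from h import *
o=readout.get_obs();R=cv2.Rodrigues(o['orientation'])[0];print('tool y',np.degrees(np.arctan2(R[1,1],R[0,1])),o['qpos'].round(3),R[:,2],o['t'],o['ee_pos'],o['moment'])
E
```

```text
tool y 17.602337932460344 [-0.121  0.397  1.811  0.     0.933 -0.428] [ 2.40418064e-05  9.02482444e-05 -9.99999996e-01] 9.8833 [558.8543849  -55.91753471 251.10774907] [-0.07867626  0.0948309  -0.02889648]
```

Request:
servo_tool --plan '[[[-1,0.04,-0.1,-0.5,0,0,0],[-1,0,0,-0.6,0,0,0],[-1,0,0,-0.5,0,0,0],[-1,0,0,-0.3,0,0,0],[-1,0,0,-0.1,0,0,0]]]'

```text
t: 10.3
ee_pos: [559.6, -60.4, 169.0]
orientation: [-1.856, -2.531, 0.002]
ft_force: [-0.1, 0.3, 0.5]
width: 87.9
grasp_force: 0.0
```

Request:
servo_tool --plan '[[[0,0,0,0,0,0,0],[0,0,0,0,0,0,0],[0,0,0,0,0,0,0],[0,0,0,0,0,0,0],[1,0,0,0,0,0,0]]]'

```text
t: 10.72
ee_pos: [561.1, -60.8, 171.8]
orientation: [1.858, 2.531, 0.001]
ft_force: [-0.5, 0.9, -0.3]
width: 58.0
grasp_force: 0.0
```

Request:
servo_tool --plan '[[[1,0,0,0,0,0,0],[1,0,0,0,0,0,0],[1,0,0,0,0,0,0],[1,0,0,0,0,0,0],[1,0,0,0,0,0,0]]]'

```text
t: 11.13
ee_pos: [560.7, -60.7, 171.2]
orientation: [1.859, 2.532, 0.0]
ft_force: [-0.8, -0.2, 3.1]
width: 39.7
grasp_force: 30.0
```

```bash
cat > st.py <<'E'
from h import *
o=readout.get_obs();R=cv2.Rodrigues(o['orientation'])[0];print('tool y',np.degrees(np.arctan2(R[1,1],R[0,1])),'q6',o['qpos'][5].round(3),'t',o['t'],o['ee_pos'].round(1),'F',o['ft_force'].round(1),'M',o['moment'].round(2),'w',o['width'],R[:,2].round(4))
E
python3 st.py
```

```text
tool y 17.427552720583655 q6 -0.433 t 11.1333 [560.7 -60.7 171.2] F [-0.8 -0.2  3.1] M [-0.01  0.2  -0.02] w 39.71584118433333 [ 2.e-04 -0.e+00 -1.e+00]
```

Gripped on flats at 39.7 mm. Test counter-clockwise in small steps.

Request:
servo_tool --plan '[[[1,0,0,0,0,0,0.4],[1,0,0,0,0,0,0.4],[1,0,0,0,0,0,0.4],[1,0,0,0,0,0,0],[1,0,0,0,0,0,0]]]'

```text
t: 11.55
ee_pos: [560.9, -60.7, 171.2]
orientation: [1.725, 2.625, 0.0]
ft_force: [-0.6, -0.0, 3.9]
width: 39.6
grasp_force: 30.0
```

```bash
python3 st.py
```

```text
tool y 23.37577004321122 q6 -0.537 t 11.55 [560.9 -60.7 171.2] F [-0.6 -0.   3.9] M [-0.04  0.07  0.06] w 39.638517052547535 [ 7.e-04 -1.e-04 -1.e+00]
```

Request:
servo_tool --plan '[[[1,0,0,0,0,0,0.3],[1,0,0,0,0,0,0.3],[1,0,0,0,0,0,0.3],[1,0,0,0,0,0,0],[1,0,0,0,0,0,0]]]'

```text
t: 11.97
ee_pos: [560.9, -60.8, 171.2]
orientation: [1.621, 2.69, 0.0]
ft_force: [0.5, 0.4, 5.5]
width: 40.2
grasp_force: 30.0
```

```bash
python3 st.py
```

```text
tool y 27.84778671756193 q6 -0.615 t 11.9667 [560.9 -60.8 171.2] F [0.5 0.4 5.5] M [0.04 0.08 0.07] w 40.166459924222885 [ 7.e-04 -1.e-04 -1.e+00]
```

Request:
servo_tool --plan '[[[1,0,0,0,0,0,0.3],[1,0,0,0,0,0,0.3],[1,0,0,0,0,0,0.4],[1,0,0,0,0,0,0],[1,0,0,0,0,0,0]]]'

```text
t: 12.38
ee_pos: [560.9, -60.8, 171.2]
orientation: [1.502, 2.758, 0.0]
ft_force: [0.4, -0.2, 4.9]
width: 39.6
grasp_force: 30.0
```

```bash
python3 st.py
```

```text
tool y 32.853536171808564 q6 -0.702 t 12.3833 [560.9 -60.8 171.2] F [ 0.4 -0.2  4.9] M [-0.04  0.02  0.09] w 39.62264556035044 [ 7.e-04 -2.e-04 -1.e+00]
```

It turns freely past 0.15 rad, so counter-clockwise is the loosening way. I'll go on to about 1.4 rad.

Request:
servo_tool --plan '[[[1,0,0,0,0,0,0.8],[1,0,0,0,0,0,0.8],[1,0,0,0,0,0,0.8],[1,0,0,0,0,0,0.8],[1,0,0,0,0,0,0.8]]]'

```text
t: 12.8
ee_pos: [560.8, -60.8, 171.2]
orientation: [0.996, 2.979, 0.0]
ft_force: [-0.8, 0.5, 4.9]
width: 40.1
grasp_force: 30.0
```

Request:
servo_tool --plan '[[[1,0,0,0,0,0,0.8],[1,0,0,0,0,0,0.8],[1,0,0,0,0,0,0.8],[1,0,0,0,0,0,0.8],[1,0,0,0,0,0,0.8]]]'

```text
t: 13.22
ee_pos: [560.9, -60.8, 171.2]
orientation: [0.464, 3.107, 0.0]
ft_force: [0.4, -0.5, 4.9]
width: 39.7
grasp_force: 30.0
```

Request:
servo_tool --plan '[[[1,0,0,0,0,0,0.8],[1,0,0,0,0,0,0.8],[1,0,0,0,0,0,0.8],[1,0,0,0,0,0,0.8],[1,0,0,0,0,0,0.8]]]'

```text
t: 13.63
ee_pos: [560.8, -60.8, 171.2]
orientation: [-0.083, 3.14, -0.0]
ft_force: [-0.3, -0.8, 4.5]
width: 39.8
grasp_force: 30.0
```

```bash
python3 st.py
```

```text
tool y 93.02521231214443 q6 -1.753 t 13.6333 [560.8 -60.8 171.2] F [-0.3 -0.8  4.5] M [ 0.02  0.05 -0.1 ] w 39.806023486867595 [ 6.e-04 -0.e+00 -1.e+00]
```

1.32 rad turned, with low moment and no slip. Lift gently.

Request:
servo_tool --plan '[[[1,0,0,0,0,0,0],[1,0,0,0.05,0,0,0],[1,0,0,0.1,0,0,0],[1,0,0,0.1,0,0,0],[1,0,0,0.1,0,0,0]]]'

```text
t: 14.05
ee_pos: [560.4, -60.7, 185.0]
orientation: [0.079, -3.14, -0.0]
ft_force: [0.1, -0.1, -1.0]
width: 39.9
grasp_force: 30.0
```

```bash
python3 st.py
```

```text
tool y 92.89307831651739 q6 -1.75 t 14.05 [560.4 -60.7 185. ] F [ 0.1 -0.1 -1. ] M [ 0.05  0.04 -0.03] w 39.87619915748461 [-7.e-04  1.e-04 -1.e+00]
```

Request:
servo_tool --plan '[[[1,0,0,0.2,0,0,0],[1,0,0,0.3,0,0,0],[1,0,0,0.4,0,0,0],[1,0,0,0.4,0,0,0],[1,0,0,0.4,0,0,0]]]'

```text
t: 14.47
ee_pos: [560.6, -60.7, 254.7]
orientation: [-0.08, 3.14, -0.0]
ft_force: [-0.2, -0.3, -0.9]
width: 39.6
grasp_force: 30.0
```

Request:
servo_tool --plan '[[[1,0,0,0.3,0,0,0],[1,0,0,0.15,0,0,0],[1,0,0,0.05,0,0,0],[1,0,0,0,0,0,0],[1,0,0,0,0,0,0]]]'

```text
t: 14.88
ee_pos: [560.2, -60.7, 272.4]
orientation: [0.08, -3.14, -0.0]
ft_force: [-0.6, 0.9, -0.8]
width: 39.4
grasp_force: 30.0
```

Request:
servo_tool --plan '[[[1,0,0,0,0,0,0],[1,0,0,0,0,0,0],[1,0,0,0,0,0,0],[1,0,0,0,0,0,0],[1,0,0,0,0,0,0]]]'

```text
t: 15.3
ee_pos: [560.5, -60.7, 272.6]
orientation: [0.08, -3.14, -0.0]
ft_force: [0.0, 0.2, -0.3]
width: 39.8
grasp_force: 30.0
```

```bash
python3 st.py; python3 - <<'E'
from h import *
a=vision.get_image('scene')[:,:,::-1];cv2.imwrite('pics/s9.png',cv2.resize(a[100:325,140:440],(800,600),interpolation=cv2.INTER_CUBIC))
E
```

```text
tool y 92.92604238249297 q6 -1.751 t 15.3 [560.5 -60.7 272.6] F [ 0.   0.2 -0.3] M [ 0.04 -0.01  0.03] w 39.8423698098899 [-5.e-04  1.e-04 -1.e+00]
```

View pics/s9.png

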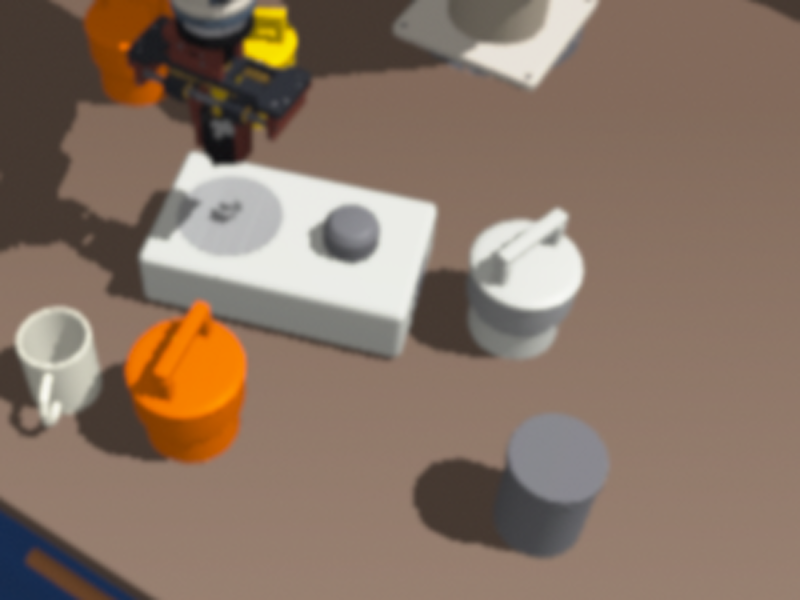

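The coupling is held at (222,135), the bare spindle is visible at (230,210), and the bowl is upright at (525,290). One small nudge up for margin, settle, then hand in.

Request:
servo_tool --plan '[[[1,0,0,0.05,0,0,0],[1,0,0,0.03,0,0,0],[1,0,0,0,0,0,0],[1,0,0,0,0,0,0],[1,0,0,0,0,0,0]]]'

```text
t: 15.77
ee_pos: [560.6, -60.7, 276.2]
orientation: [-0.08, 3.14, -0.0]
ft_force: [0.7, -0.8, -0.8]
width: 39.6
grasp_force: 30.0
```

Request:
servo_tool --plan '[[[1,0,0,0,0,0,0],[1,0,0,0,0,0,0],[1,0,0,0,0,0,0],[1,0,0,0,0,0,0],[1,0,0,0,0,0,0]]]'

```text
t: 16.18
ee_pos: [560.6, -60.7, 276.1]
orientation: [-0.08, 3.141, -0.0]
ft_force: [-0.9, -0.2, -1.5]
width: 39.8
grasp_force: 30.0
```

```bash
python3 st.py; python3 -c "from workcell import close_job; print(close_job())"
```

```text
tool y 92.92652739406746 q6 -1.751 t 16.1833 [560.6 -60.7 276.1] F [-0.9 -0.2 -1.5] M [ 0.01 -0.01 -0.03] w 39.77645627034035 [ 0. -0. -1.]
the job is handed in; nothing more can be done
None
```

The job is handed in at 16.2 s: the bowl stands upright on the worktop beside the machine, and the coupling, which came loose counter-clockwise (seen from above), is held level and still about 10.5 cm above the machine top; no verdict came back.

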